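Rock a stuck bushing out of a transmission cover

ROBOT

A 6-joint arm with a two-finger parallel gripper is mounted at the origin on the work surface. World frame = base frame: x ahead of the robot, y to its left, z up, the work surface at z = 0. Lengths are in m, angles in rad, forces in N, time in s.
With the tool pointing down it reaches from about 0.3 to 0.775 m from the base axis. Payload 14.6 kg.
Tool frame: the origin (TCP) lies midway between the tips of the shut fingers; the grasp point (between the pads) lies 19 mm behind it (ctrl.tcp_to_grasp is the distance from the TCP to the grasp point, in m); x points along the fingers, y is the direction in which the jaws open and shut, and the axes are right-handed (so a half turn about x gives the same grasp; the last joint's range is limited). The gripper opens to 94 mm and grips with 3 to 60 N. Pads are 16 mm wide; open, the fingers measure 119 mm over their backs; the gripper's body (75 mm by 177 mm) begins 78 mm behind the grasp point.
Start: joints at [-1.399, 0.3, 1.521, -0, 1.321, -0.067], TCP at [0.13, -0.534, 0.181] pointing down, gripper open.
Joint ranges: [-3.03, 3.03], [-0.79, 2.21], [0.23, 2.52], [-1.04, 4.18], [0, 3.07], [-2.55, 2.55]. Speed limits (rad/s): [2.22, 2.22, 2.57, 3.14, 3.14, 3.14].

INTERFACE

Orientations are given as [roll, pitch, yaw] about the fixed x, y, z axes, in that order (R = Rz(yaw) Ry(pitch) Rx(roll)).
In Python, from station import ctrl gives the robot as it stands.
- The arm moves only by the tool jog_arm, never from a script. Its argument "rows" is one flat list of numbers, 7 for each row, row after row: the shift along the world's x, y, z in m, then the turn, a rotation vector about the world's x, y, z in degrees, then the closure, from 0 (fully open) to 1 (shut). A call has 1 to 8 rows; each row shifts and turns the commanded pose from where the row before left it; what a row does not reach is not made up. A row lasts 1/12 s, in which the tool goes at most 41.7 mm and 7.16 degrees, less where a joint would pass 70% of its speed; a pose out of reach is approached as far as the arm can. A call with a gripper value outside its range is refused whole. The fingers move at their own pace and stop on an object; "squeeze" is the grip in N (left out, the last holds). Time passes only in rows, so rows that do not move let the fingers close. It gives the time, the measured TCP pose, the force and the opening at its end, in the units of the state.
- ctrl.get_obs(): the state, without advancing time (a new reading comes with each control period).
- ctrl.camera(name): name is "side" or "top"; returns (picture, depth): 480x640x3 uint8, red, green, blue; 480x640 float32, m along the optical axis (not along the pixel's ray), 0 where there is no reading.
- ctrl.camera_model(name): a dict with "K" (3x3 intrinsics, pixels), "extrinsics" (4x4, takes a point from camera to world coordinates). Camera axes: x right, y down, z forward; pixel columns grow to the right and rows downward; lengths in m; the calibration is good to about 2 mm. A picture is of the moment at which its call begins. camera_model takes no time and is no camera call.
- ctrl.hand_in(): hands the job in, once; it reports no verdict.
The state is a dict: "time_s": time; "qpos": joint angles; "joint_vel": joint speeds; "tau": joint torques, N m; "ee_pos": TCP position; "eef_rot": TCP orientation; "force": force on the tool from outside, world axes, zero at the start; "moment": the same for the moment, N m; "grip_width": finger opening in m.
Only numpy, scipy, OpenCV 4.12 (cv2) and the standard library are available. Lean on these libraries where they do the work, as an engineer would, in place of code of your own. Each camera call takes 0.05 s, during which the arm holds its last target.

TASK

Slide the steel mandrel out of its grey stand and fully home into the bore of the green bushing, so that the thin wall is backed before you squeeze it. Then grip the bushing itself by its neck and rock it to one side and the other until it has pushed both stiff red shoes back off its shoulder, and lift it straight out. Finish while still holding the bushing, with the mandrel in it, upright and still over its seat with its foot about 2 cm above the tops of the shoes; do not disturb the two copper tins or the white washer.

Things in the scene. Friction and masses are not known exactly. Their poses are not given: they have to be found in the camera images.
- cover: silver transmission cover, fixed on the 4 mm rubber mat; about 215 x 156 mm, plate 20 mm thick. Origin: centre of its underside, z up; the bushing seat is on this z axis, its floor 20 mm above the origin. Fixed cheeks (34 mm tall, inner faces at x = +-23.5 mm) close the seat along the cover's x, so the bushing rocks only towards the cover's +y or -y, where the red shoes stand
- shoe_left (a joint): red shoe on the cover's +y side: how far it is pushed outwards (+y), m, 0 to 0.013, starting at 0 to 0.001. Slides stiffly (7 N), stays where left; 40 mm long in x. Its lip (40 to 46 mm above the seat floor) overhangs the bushing's shoulder by 3.5 mm and blocks a straight pull until both shoes are back over 4 mm; leaning the bushing 0.2 rad this way pushes it back some 7 mm
- shoe_right (a joint): the same red shoe on the cover's -y side; its value grows as it is pushed outwards (cover's -y)
- shoe_left_lip (a point): middle of the inner top edge of the left shoe's lip, 46 mm above the seat floor and, at joint value 0, 18.5 mm from the bushing's axis (the shoe's face under the lip: 23 mm)
- shoe_right_lip (a point): the same point on the right shoe
- bushing: green nylon bushing, 95 mm tall, 0.12 kg. Origin: centre of foot underside, z up its axis. Foot 16 mm diameter x 5 mm on the seat floor (it rocks over the foot's edge); body 44 mm diameter to the flat shoulder at 36 mm; neck 34 mm diameter, 36 to 95 mm (49 mm above the lips); bore 26 mm diameter, 40 mm deep from the top. Seated, 4 mm from shoulder up to lips, 1.5 mm neck to lips
- bushing_mouth (a point): centre of the bushing's bore at its top rim, 95 mm above its foot
- mandrel: support mandrel, 0.16 kg, upright in the stand. Origin: centre of lower end, z up. Steel shank 24 mm diameter, 36 mm long, its lowest 6 mm tapering to 16 mm; above it a brass head 32 mm diameter, 24 mm tall (36 to 60 mm). Fully home, the head's underside rests on the bushing's rim
- mandrel_shoulder (a point): centre of the underside of the mandrel's brass head, 36 mm above its lower end; coincides with point bushing_mouth when fully home
- stand: grey stand block 60 x 60 x 30 mm, fixed on the mat, with a central 27 mm through hole in which the mandrel stands on the mat; the head's underside is 6 mm above the block. Origin: centre of its underside
- tin1: copper crush-washer tin, 62 mm diameter, 28 mm tall, loose; origin centre of underside. Leave it alone
- tin2: a second, equal copper tin. Leave it alone
- washer: white nylon thrust washer, 40 mm outside and 20 mm inside diameter, 5 mm thick, loose; origin centre of underside. Leave it alone
- bin: blue parts bin, fixed, 170 x 160 x 110 mm, with a spring-loaded steel flap over its mouth (top at about 130 mm); not needed. Origin: centre of its underside

How it is judged:
On the way, in this order (a step that is already met when the one before it is completed fails the run):
1. the mandrel is fully home in the bushing, which still sits in its seat (distance between mandrel_shoulder and bushing_mouth below 0.006 m and z of bushing in the frame of cover below 0.034 m), for 0.2 s.
2. the seated bushing is leaned over to one side and has pushed that shoe back (value of joint any of shoe_left, shoe_right above 0.004 m and angle between bushing's own z axis and vertical above 0.08 rad and z of bushing in the frame of cover below 0.034 m), for 0.05 s.
3. the seated bushing is leaned over to the other side and both shoes are pushed back (value of joint each of shoe_left, shoe_right above 0.004 m and angle between bushing's own z axis and vertical above 0.08 rad and z of bushing in the frame of cover below 0.034 m), for 0.05 s.
At the end, for the whole second after the job is handed in: the fingers hold the bushing still and upright (within 0.15 rad) over its seat (within 25 mm), its foot 5 to 45 mm above the tops of the shoes, touching nothing of the cover, the mandrel fully home in it (within 6 mm) and both shoes pushed back more than 4 mm (value of joint each of shoe_left, shoe_right above 0.004 m and distance between mandrel_shoulder and bushing_mouth below 0.006 m and z of bushing in the frame of cover between 0.071 and 0.111 m and horizontal distance between bushing and cover below 0.025 m and angle between bushing's own z axis and vertical below 0.15 rad and contact force between the fingers and bushing above 3 N and contact force between bushing and cover below 0.2 N and linear speed of bushing below 0.02 m/s); the arm keeps its last pose, push and grip.
It fails at once if the bushing is squeezed by the fingers without the mandrel home in it (contact force between the fingers and bushing above 8 N and not (distance between mandrel_shoulder and bushing_mouth below 0.01 m)).
It fails at once if a copper tin or the white washer is moved more than 3 cm (distance of any of tin1, tin2, washer from where it was at the start of the episode above 0.03 m).
It also fails if it takes over 64 s, if anything falls off the work surface, if the arm or the gripper's body presses on something with over 40 N, if the wrist force passes 120 N, or if a joint passes its speed limit or range.

## Working session

There is one attempt and no reset: what is moved stays moved. The work goes in short steps, Python scripts to look and compute and a tool call to move; the robot and the scene stay as the last step left them, time stands still between calls to the robot, and variables do not carry over. Pictures are saved under pics/ and viewed, and the job is handed in when it is done.

Besides the shell and the picture viewer there is one more tool, called after ">>>" as name(argument=value, ...) on one line, values as JSON. jog_arm: Moves the arm, as the interface text tells. Its arguments: {"type":"object","properties":{"rows":{"type":"array"},"squeeze":{"type":"number"}},"required":["rows"]}

```bash
mkdir -p pics; ls; cat > h.py <<'E'
import numpy as np, cv2
from station import ctrl
def snap(n,f):
    p,d=ctrl.camera(n); np.savez(f'pics/{f}.npz',p=p,d=d); cv2.imwrite(f'pics/{f}.png',p[:,:,::-1]); return p,d
def world(n,d):
    m=ctrl.camera_model(n);K=np.array(m['K']);E=np.array(m['extrinsics'])
    v,u=np.mgrid[:480,:640]
    P=np.stack([(u-K[0,2])/K[0,0]*d,(v-K[1,2])/K[1,1]*d,d],-1)
    return P@E[:3,:3].T+E[:3,3]
E
python3 - <<'E'
from h import *
o=ctrl.get_obs();print(o)
for n in('side','top'):
    snap(n,n+'0');m=ctrl.camera_model(n);print(np.round(m['K'],1),np.round(m['extrinsics'],3))
print(ctrl.tcp_to_grasp)
E
```

```text
pics
{'time_s': 0.0, 'qpos': array([-1.39857453e+00,  3.00473788e-01,  1.52162206e+00, -4.40061845e-06,
        1.32068184e+00, -6.66202118e-02]), 'joint_vel': array([ 0.00014908, -0.00043333,  0.00105424,  0.00065942, -0.00028899,
       -0.00216492]), 'tau': array([ 1.16898968e-04, -5.31804264e+01, -3.52738667e+01,  7.08943186e-02,
        2.44784314e-02, -5.78338904e-05]), 'ee_pos': array([ 0.13005052, -0.53408978,  0.18036753]), 'eef_rot': array([-1.63381972,  1.56961128,  1.74661603]), 'force': array([0.07791168, 0.53015853, 0.49966798]), 'moment': array([0.00186513, 0.05866257, 0.03455533]), 'grip_width': 0.09399098995652712}
[[549.6   0.  320.8]
 [  0.  549.6 237.8]
 [  0.    0.    1. ]] [[-0.745 -0.336  0.577 -0.172]
 [-0.667  0.407 -0.624  0.698]
 [-0.025 -0.849 -0.527  0.754]
 [ 0.     0.     0.     1.   ]]
[[435.2   0.  317. ]
 [  0.  435.2 239.4]
 [  0.    0.    1. ]] [[ 0.026 -0.983  0.184  0.374]
 [-1.    -0.028 -0.008 -0.066]
 [ 0.013 -0.184 -0.983  1.053]
 [ 0.     0.     0.     1.   ]]
0.0188
```

View pics/side0.png

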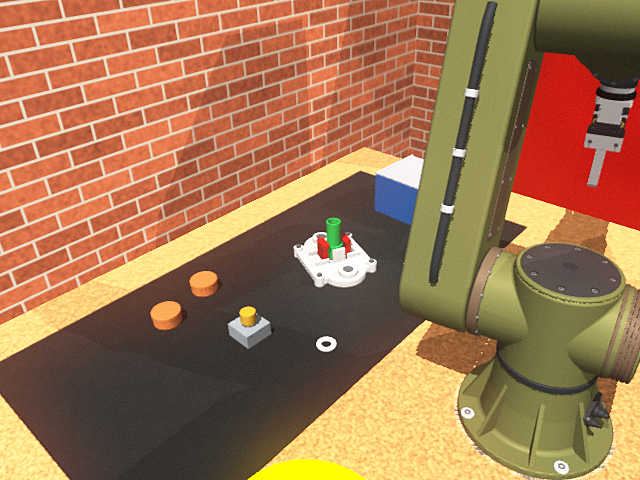

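View pics/top0.png

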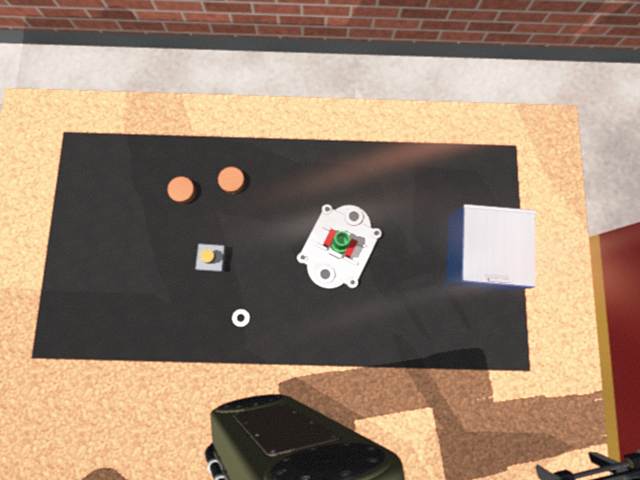

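The side view shows the bushing mouth at (333,220), the mandrel head at (248,313) and the shoes at (323,248) and (347,243). The top view shows the bushing at (343,240), the mandrel at (208,256) and the washer at (241,318). I'll enlarge both and compute positions.

```bash
python3 - <<'E'
from h import *
out=[]
for n in('side','top'):
    z=np.load(f'pics/{n}0.npz');p=z['p'];W=world(n,z['d']);hsv=cv2.cvtColor(p,cv2.COLOR_RGB2HSV)
    H,S,V=[hsv[...,i].astype(int) for i in range(3)]
    roi=np.zeros(H.shape,bool)
    roi[(slice(205,300),slice(150,400)) if n=='side' else (slice(200,290),slice(190,390))]=1
    if n=='side': roi[200:350,225:400]=1
    for nm,m in dict(green=(H>45)&(H<80)&(S>120),brass=(H>17)&(H<30)&(S>120),red=((H<6)|(H>174))&(S>150)).items():
        m=m&roi; P=W[m]; 
        print(n,nm,m.sum(),np.round(np.percentile(P,[2,50,98],axis=0),4).tolist())
        zt=np.percentile(P[:,2],97); T=P[P[:,2]>zt-0.004]; print('  top',len(T),zt,T.mean(0).round(4),T.min(0).round(4),T.max(0).round(4))
    c=p[195:295,280:400] if n=='side' else p[195:295,285:395]
    c2=p[295:355,215:285] if n=='side' else p[235:280,185:235]
    out+= [cv2.resize(c,(400,300),interpolation=cv2.INTER_CUBIC),cv2.resize(c2,(400,300),interpolation=cv2.INTER_CUBIC)]
cv2.imwrite('pics/crop0.png',np.vstack([np.hstack(out[:2]),np.hstack(out[2:])])[:,:,::-1])
E
```

```text
side green 427 [[0.5314, -0.1412, 0.0346], [0.5432, -0.1168, 0.0915], [0.5664, -0.105, 0.1196]]
  top 64 0.11909036399666852 [ 0.5058 -0.0735  0.1573] [-0.1715 -0.1447  0.1153] [0.5688 0.6981 0.7541]
side brass 876 [[0.4958, -0.2567, -0.0037], [0.8525, 0.0697, 0.0007], [0.945, 0.1935, 0.0647]]
  top 138 0.06457215590716167 [0.5075 0.1811 0.0684] [-0.1715 -0.1129  0.0606] [0.5528 0.6981 0.7541]
side red 339 [[0.5203, -0.588, -0.4322], [0.5484, -0.1035, 0.059], [1.5918, -0.0861, 0.0716]]
  top 118 0.07123599941562982 [ 0.5387 -0.1078  0.0811] [-0.1715 -0.1653  0.0674] [0.5807 0.6981 0.7541]
top green 203 [[0.5332, -0.1403, 0.0585], [0.5442, -0.1254, 0.0822], [0.5636, -0.1082, 0.1221]]
  top 44 0.12191862474757184 [ 0.5468 -0.1244  0.1204] [ 0.5364 -0.1404  0.118 ] [ 0.5659 -0.1118  0.1246]
top brass 121 [[0.5009, 0.1635, 0.0603], [0.5143, 0.1772, 0.0652], [0.5264, 0.1905, 0.0683]]
  top 93 0.06796735483314283 [0.5137 0.1775 0.0658] [0.5005 0.1634 0.064 ] [0.5266 0.191  0.0685]
top red 188 [[0.5231, -0.1588, 0.0572], [0.551, -0.1141, 0.071], [0.5782, -0.0915, 0.0746]]
  top 124 0.0741801103418777 [ 0.549  -0.1267  0.0798] [ 0.3735 -0.1605  0.0703] [ 0.5802 -0.0655  1.0529]
```

View pics/crop0.png

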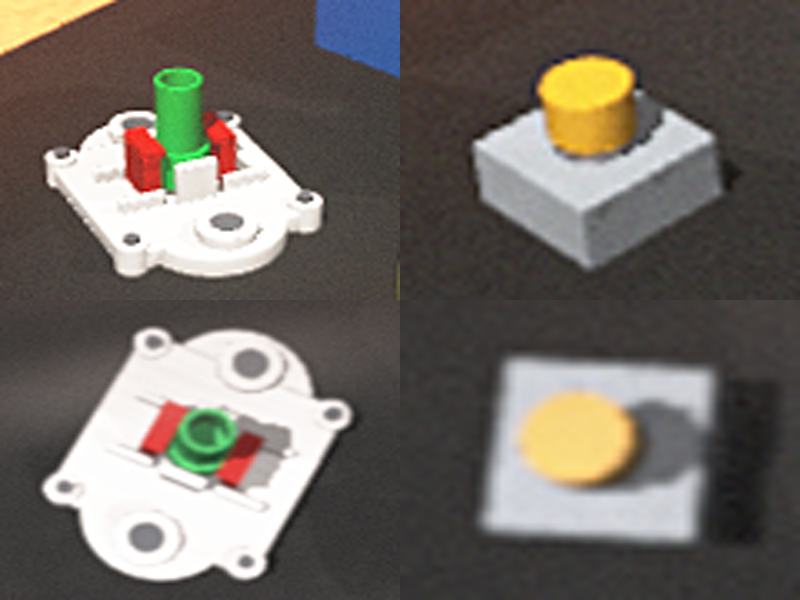

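```bash
cat > fit.py <<'E'
from h import *
from scipy.optimize import minimize
def proj(n,P):
    m=ctrl.camera_model(n);K=np.array(m['K']);E=np.linalg.inv(np.array(m['extrinsics']))
    c=P@E[:3,:3].T+E[:3,3];q=c@K.T;return q[:,:2]/q[:,2:]
def circ(x,y,z,r):
    a=np.linspace(0,2*np.pi,60);return np.stack([x+r*np.cos(a),y+r*np.sin(a),0*a+z],1)
def sil(n,x,y,z0,z1,r,S=8,shape=(480,640)):
    q=proj(n,np.vstack([circ(x,y,z0,r),circ(x,y,z1,r)]))
    return cv2.convexHull(q.astype(np.float32))[:,0]
E
python3 - <<'E'
from fit import *
def fit(n,mask,z0,z1,r,x0,win):
    u0,v0,u1,v1=win;S=8
    M=cv2.resize(mask[v0:v1,u0:u1].astype(np.float32),None,fx=S,fy=S,interpolation=cv2.INTER_LINEAR)>.5
    def f(x):
        h=(sil(n,x[0],x[1],z0,z1,r)-[u0,v0]+.5)*S-.5
        I=np.zeros(M.shape,np.uint8);cv2.fillPoly(I,[np.round(h*16).astype(np.int32)],1,shift=4)
        I=I>0;return 1-(I&M).sum()/(I|M).sum()
    r=minimize(f,x0,method='Nelder-Mead',options=dict(initial_simplex=np.array(x0)+[[0,0],[.006,0],[0,.006]]))
    return r.x.round(4),round(r.fun,3)
for n in('side','top'):
    z=np.load(f'pics/{n}0.npz');p=z['p'];W=world(n,z['d']);hsv=cv2.cvtColor(p,cv2.COLOR_RGB2HSV).astype(int)
    H,S,V=[hsv[...,i] for i in range(3)]
    b=(H>15)&(H<32)&(S>90)
    print(n,'mandrel',fit(n,b,.040,.064,.016,[.514,.177],(230,300,270,330) if n=='side' else (190,240,225,272)))
    g=(H>45)&(H<85)&(S>110)
    if n=='side':
        g2=g.copy();g2[236:]=0
        for zb in(.085,.09,.095):
            q=sil(n,.5475,-.1245,zb,.119,.017);print(q[:,1].max())
        # fit clipped at row 236
        def f(x):
            h=(sil(n,x[0],x[1],.075,.119,.017)-[310,210]+.5)*8-.5
            M=cv2.resize(g2[210:236,310:360].astype(np.float32),None,fx=8,fy=8)>.5
            I=np.zeros(M.shape,np.uint8);cv2.fillPoly(I,[np.round(h*16).astype(np.int32)],1,shift=4);I=I>0
            return 1-(I&M).sum()/(I|M).sum()
        r=minimize(f,[.5475,-.1245],method='Nelder-Mead',options=dict(initial_simplex=[[.5475,-.1245],[.5535,-.1245],[.5475,-.1185]]));print('bush',r.x,r.fun)
    else:
        c=cv2.resize(p[215:265,318:372],None,fx=12,fy=12,interpolation=cv2.INTER_CUBIC)
        def dr(P,col):
            q=(proj(n,P)-[318,215]+.5)*12-.5;cv2.polylines(c,[np.round(q).astype(int)],1,col,1)
        for x,y,col in((.5465,-.1245,(255,255,255)),):
            dr(circ(x,y,.119,.017),col);dr(circ(x,y,.06,.022),col)
        cv2.imwrite('pics/bt.png',c[:,:,::-1])
        def px(u,v,zz):
            m=ctrl.camera_model(n);K=np.array(m['K']);E=np.array(m['extrinsics']);d=E[:3,:3]@np.linalg.inv(K)@[u,v,1];return (E[:3,3]+d*(zz-E[2,3])/d[2])[:2]
        # bosses holes: dark centers
        for w in((340,205,366,227),(312,263,338,285)):
            g=cv2.cvtColor(p,cv2.COLOR_RGB2GRAY)[w[1]:w[3],w[0]:w[2]]
            k,l,st,ce=cv2.connectedComponentsWithStats((g<150).astype(np.uint8))
            for i in range(1,k): 
                if 15<st[i,4]<150: print(st[i],ce[i]+w[:2],px(*(ce[i]+w[:2]),.03))
from scipy.spatial.transform import Rotation as R
print(R.from_euler('xyz',ctrl.get_obs()['eef_rot']).as_matrix().round(3))
E
```

```text
side mandrel (array([0.5134, 0.1778]), np.float64(0.062))
237.96059
236.11449
234.26068
bush [ 0.5504468  -0.12536131] 0.08180180180180185
top mandrel (array([0.5156, 0.1799]), np.float64(0.176))
[14  0 12  7 40] [361.5  206.75] [ 0.64849758 -0.17927946]
[10  7  8  9 59] [353.44067797 215.81355932] [ 0.62530459 -0.15993267]
[ 9  7  9  9 59] [324.86440678 273.57627119] [ 0.48339342 -0.09400638]
[[-0.     0.237 -0.972]
 [ 0.001 -0.972 -0.237]
 [-1.    -0.001 -0.   ]]
```

View pics/bt.png

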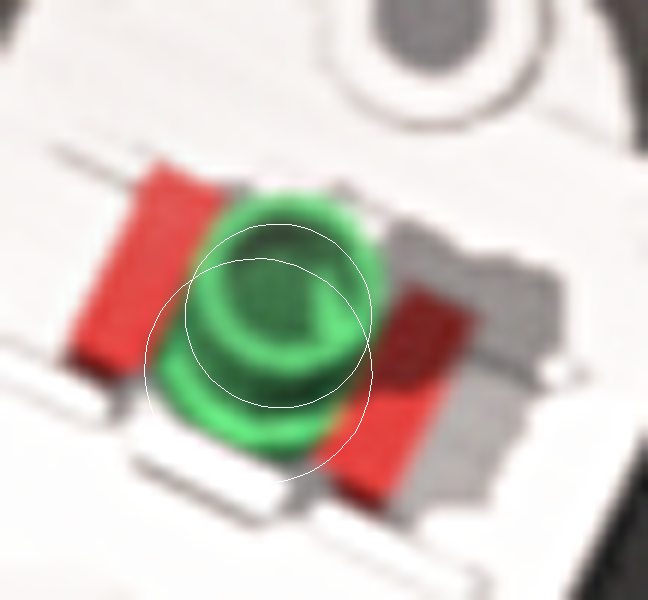

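The top view's rim ellipse is centred about 11 px right and 35 px above the drawn circle in the 12x crop, which puts the bushing near (0.552,-0.126). The shoe axis is at about 65° world yaw. Moving above the mandrel with the jaws along the cover's y.

>>> jog_arm(rows=[0.019,0.0356,0,0,0,7,0,0.019,0.0356,0,0,0,7,0,0.019,0.0356,0,0,0,7,0,0.019,0.0356,0,0,0,7,0,0.019,0.0356,0,0,0,7,0,0.019,0.0356,0,0,0,7,0,0.019,0.0356,0,0,0,7,0,0.019,0.0356,0,0,0,7,0], squeeze=25)

```text
time_s: 0.77
ee_pos: [0.2823, -0.2477, 0.1809]
eef_rot: [1.989, 1.571, 0.069]
force: [0.6, 0.3, -0.4]
grip_width: 0.0938
```

>>> jog_arm(rows=[0.019,0.0356,0,0,0,7,0,0.019,0.0356,0,0,0,7,0,0.019,0.0356,0,0,0,7,0,0.019,0.0356,0,0,0,7,0,0.019,0.0356,0,0,0,7,0,0.019,0.0356,0,0,0,7,0,0.019,0.0356,0,0,0,7,0,0.019,0.0356,0,0,0,7,0])

```text
time_s: 1.43
ee_pos: [0.4345, 0.0374, 0.1809]
eef_rot: [0.29, 1.571, -0.652]
force: [0.7, -1.1, 0.2]
grip_width: 0.094
```

>>> jog_arm(rows=[0.02,0.0356,-0.01,0,0,7,0,0.02,0.0356,-0.01,0,0,7,0,0.02,0.0356,-0.01,0,0,7,0,0.02,0.0356,-0.01,0,0,7,0,0,0,0,0,0,1.4,0,0,0,0,0,0,0,0])

```text
time_s: 1.93
ee_pos: [0.5129, 0.1775, 0.1396]
eef_rot: [-2.437, 1.568, -2.869]
force: [0.2, -0.0, -1.0]
grip_width: 0.0938
```

```bash
python3 - <<'E'
from h import *
from scipy.spatial.transform import Rotation as R
o=ctrl.get_obs();print(o['time_s'],o['ee_pos'],o['qpos']);print(R.from_euler('xyz',o['eef_rot']).as_matrix().round(3))
snap('side','s1');snap('top','t1')
E
```

```text
1.9333 [0.51293294 0.17749497 0.13959941] [ 2.65671811e-01  3.22993454e-01  1.59009997e+00 -2.38273981e-05
  1.23159786e+00 -8.73654267e-01]
[[-0.003  0.418  0.908]
 [-0.001  0.908 -0.418]
 [-1.    -0.002 -0.002]]
```

View pics/s1.png

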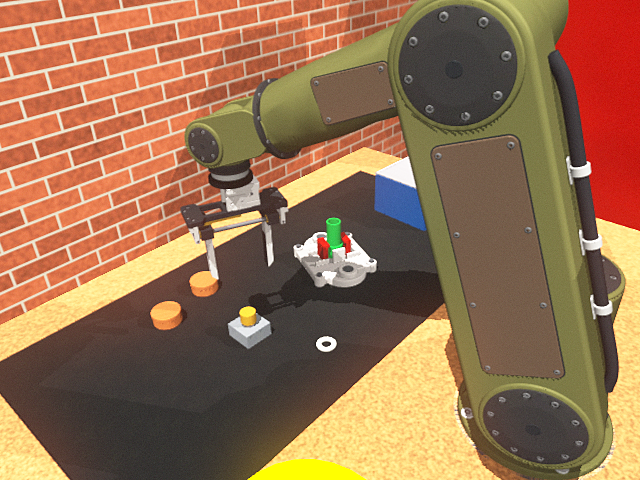

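The gripper is open and centred above the mandrel, with its fingertips at about (213,278) and (268,264). I'm descending so the tips end 2 to 3 mm above the head's underside.

>>> jog_arm(rows=[0.001,0.0005,-0.025,0,0,0,0,0,0,-0.025,0,0,0,0,0,0,-0.025,0,0,0,0,0,0,-0.012,0,0,0,0,0,0,-0.01,0,0,0,0,0,0,0,0,0,0,0])

```text
time_s: 2.53
ee_pos: [0.5139, 0.1761, 0.0436]
eef_rot: [-2.447, 1.569, -2.883]
force: [-0.2, -0.4, 0.2]
grip_width: 0.0938
```

```bash
python3 - <<'E'
from h import *
p,d=snap('side','s2');q,e=snap('top','t2')
a=cv2.resize(p[235:355,190:310],(400,400),interpolation=2);b=cv2.resize(q[215:295,165:245],(400,400),interpolation=2)
cv2.imwrite('pics/c2.png',np.hstack([a,b])[:,:,::-1])
E
```

```text
(no output)
```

View pics/c2.png

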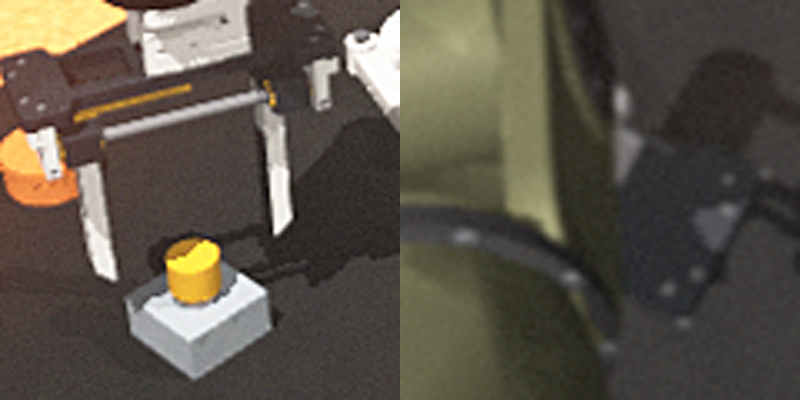

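```bash
python3 - <<'E'
from fit import *
o=ctrl.get_obs();t=o['ee_pos'];print(t)
j=np.array([.418,.908,0])
for n,(u,v,s) in dict(side=(190,235,400/120)).items():
    for nm,P in dict(tcp=t,L=t+j*.047,R=t-j*.047,mtop=[.514,.178,.064],mbot=[.514,.178,.040]).items():
        q=proj(n,np.array([P]))[0];print(nm,q,(q-[u,v])*s)
W=world('side',np.load('pics/s2.npz')['d'])
for c in((104,270),(104,277),(283,222),(283,230),(193,250),(195,285)):
    u,v=int(190+c[0]/3.333),int(235+c[1]/3.333);print(c,W[v,u])
E
```

```text
[0.51490611 0.17666239 0.0454329 ]
tcp [247.83896566 317.38632313] [192.79655218 274.62107709]
L [224.86766287 323.99406877] [116.22554291 296.64689591]
R [270.1774015  310.96062304] [267.25800499 253.20207681]
mtop [246.74247945 310.64092714] [189.14159818 252.13642381]
mbot [247.89822449 320.01489013] [192.99408163 283.38296711]
(104, 270) [0.52918673 0.22893218 0.07476587]
(104, 277) [0.5960467  0.18492685 0.00499569]
(283, 222) [0.48301986 0.13210822 0.07606254]
(283, 230) [0.5441569  0.07999439 0.00493104]
(193, 250) [0.51834547 0.17387994 0.06074067]
(195, 285) [0.50154365 0.18720138 0.05285049]
```

The open fingertips measure at z≈0.074 while the TCP reads 0.044, so the fingers swing on an arc as they close. I'll raise, close partway, and measure where the tips really are.

>>> jog_arm(rows=[0,0,0.03,0,0,0,0.4,0,0,0.02,0,0,0,0.5,0,0,0,0,0,0,0.55,0,0,0,0,0,0,0.55,0,0,0,0,0,0,0.55,0,0,0,0,0,0,0.55])

```text
time_s: 3.13
ee_pos: [0.5141, 0.1767, 0.0938]
eef_rot: [-2.427, 1.57, -2.862]
force: [1.1, 0.9, -0.6]
grip_width: 0.0573
```

```bash
python3 - <<'E'
from fit import *
p,d=snap('side','s3');o=ctrl.get_obs();print(o['ee_pos'],o['grip_width'],proj('side',o['ee_pos'][None]))
W=world('side',d)
a=cv2.resize(p[235:355,190:310],(600,600),interpolation=2)
cv2.imwrite('pics/c3.png',a[:,:,::-1])
E
```

```text
[0.51405218 0.17675928 0.09370816] 0.05338080203709612 [[245.73633857 298.41516768]]
```

View pics/c3.png

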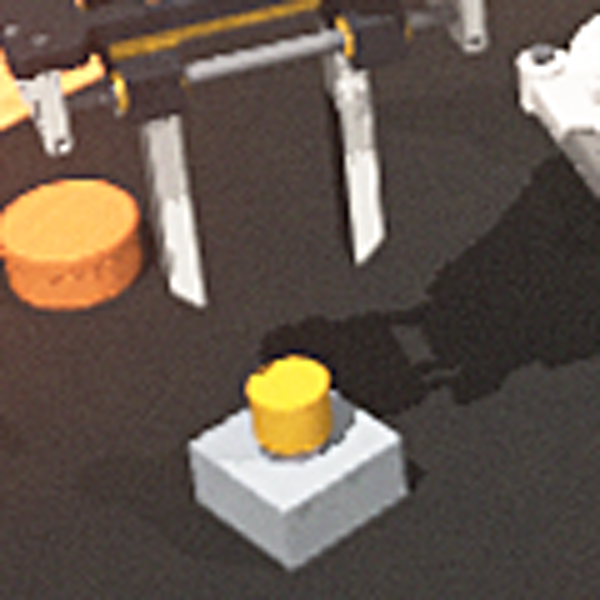

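>>> jog_arm(rows=[0,0,0,0,0,0,0.62,0,0,0,0,0,0,0.62,0,0,0,0,0,0,0.62,0,0,0,0,0,0,0.62,0,0,0,0,0,0,0.62,0,0,0,0,0,0,0.62])

```text
time_s: 3.68
ee_pos: [0.5144, 0.1769, 0.0942]
eef_rot: [-2.205, 1.571, -2.64]
force: [0.6, -0.0, -0.1]
grip_width: 0.0355
```

```bash
python3 - <<'E'
from fit import *
p,d=snap('side','s4');o=ctrl.get_obs();print(o['ee_pos'],o['grip_width'],proj('side',o['ee_pos'][None]))
W=world('side',d)
a=cv2.resize(p[235:355,190:310],(600,600),interpolation=2)
cv2.imwrite('pics/c4.png',a[:,:,::-1])
# finger points: bright gray pixels, around TCP
P=W[235:355,190:310].reshape(-1,3);m=(np.hypot(P[:,0]-.514,P[:,1]-.177)<.06)&(P[:,2]>.07)
Q=P[m];print(len(Q),np.sort(Q[:,2])[:12].round(4))
i=np.argsort(Q[:,2])[:12];print(Q[i].round(3))
E
```

```text
[0.51436232 0.17685699 0.09427572] 0.03602822175990717 [[245.56405203 298.14444658]]
1424 [0.118  0.1184 0.1187 0.1198 0.1205 0.1205 0.1206 0.1206 0.1209 0.121
 0.1216 0.1218]
[[0.514 0.158 0.118]
 [0.499 0.163 0.118]
 [0.515 0.197 0.119]
 [0.514 0.157 0.12 ]
 [0.498 0.162 0.121]
 [0.514 0.2   0.121]
 [0.517 0.198 0.121]
 [0.5   0.159 0.121]
 [0.507 0.161 0.121]
 [0.5   0.164 0.121]
 [0.514 0.198 0.122]
 [0.498 0.164 0.122]]
```

View pics/c4.png

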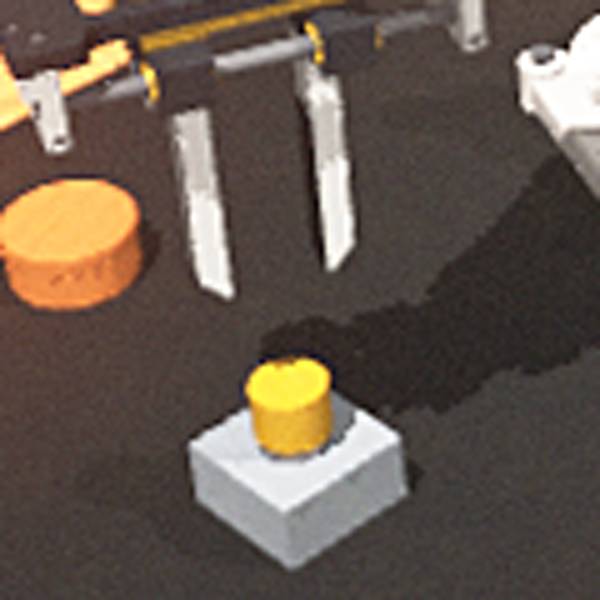

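The fingers slide straight. The camera puts the tips about 20 mm above the reported TCP, while xy agrees. I'll settle it with a direct test: close at TCP z≈0.046. A stop at 32 mm means the TCP is right; closing fully means the tips really are higher.

>>> jog_arm(rows=[0,0.001,0,0,0,0,0.4,0,0,0,0,0,0,0.4,0,0,0,0,0,0,0.4,0,0,-0.02,0,0,0,0.4,0,0,-0.02,0,0,0,0.4,0,0,-0.006,0,0,0,0.4,0,0,0,0,0,0,0.4], squeeze=5)

```text
time_s: 4.32
ee_pos: [0.5136, 0.1776, 0.047]
eef_rot: [-2.427, 1.568, -2.862]
force: [-1.1, -0.2, 0.3]
grip_width: 0.0561
```

>>> jog_arm(rows=[0,0,0,0,0,0,0.6,0,0,0,0,0,0,0.65,0,0,0,0,0,0,0.7,0,0,0,0,0,0,0.75,0,0,0,0,0,0,0.8,0,0,0,0,0,0,0.8,0,0,0,0,0,0,0.8,0,0,0,0,0,0,0.8])

```text
time_s: 4.98
ee_pos: [0.5144, 0.1779, 0.0484]
eef_rot: [0.461, 1.571, 0.026]
force: [-0.2, 0.3, -0.2]
grip_width: 0.019
```

```bash
python3 - <<'E'
from fit import *
p,d=snap('side','s5');o=ctrl.get_obs();print(o['ee_pos'],o['grip_width'],o['force'])
a=cv2.resize(p[235:355,190:310],(600,600),interpolation=2)
cv2.imwrite('pics/c5.png',a[:,:,::-1])
E
```

```text
[0.51441368 0.17784254 0.04836039] 0.01919111441215295 [-0.74509854  0.05311075 -0.67574477]
```

View pics/c5.png

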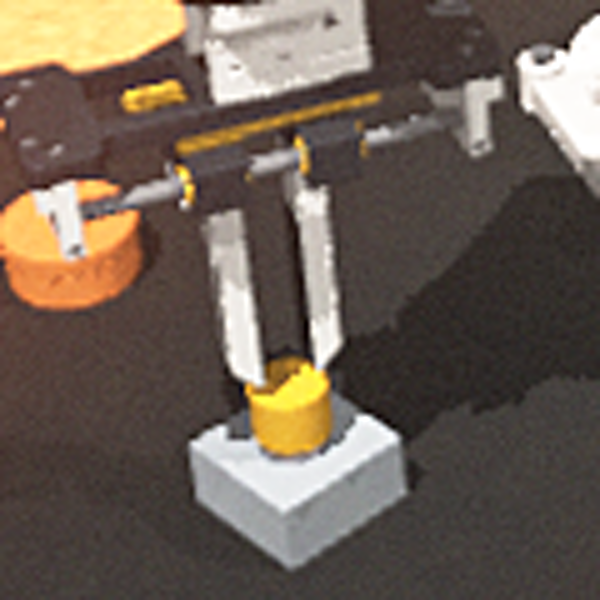

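Confirmed: the fingers closed past 32 mm above the head, so the true tips sit about 2 cm higher than reported. I'll touch down gently on the head's top (z=0.064) to measure the offset exactly.

>>> jog_arm(rows=[0,0,-0.001,0,0,0,0.8,0,0,0,0,0,0,0.8])

```text
time_s: 5.2
ee_pos: [0.5143, 0.1778, 0.0471]
eef_rot: [-2.37, 1.571, -2.805]
force: [-1.1, -0.2, -0.0]
grip_width: 0.0192
```

>>> jog_arm(rows=[0,0,-0.001,0,0,0,0.8,0,0,0,0,0,0,0.8])

```text
time_s: 5.37
ee_pos: [0.5143, 0.1779, 0.0461]
eef_rot: [-2.42, 1.571, -2.854]
force: [0.7, -0.1, 0.5]
grip_width: 0.0188
```

>>> jog_arm(rows=[0,0,-0.001,0,0,0,0.8,0,0,0,0,0,0,0.8])

```text
time_s: 5.53
ee_pos: [0.5143, 0.1778, 0.0451]
eef_rot: [-2.378, 1.571, -2.813]
force: [-0.3, 0.3, 0.6]
grip_width: 0.0185
```

>>> jog_arm(rows=[0,0,-0.001,0,0,0,0.8,0,0,0,0,0,0,0.8])

```text
time_s: 5.7
ee_pos: [0.5143, 0.1778, 0.0441]
eef_rot: [-2.324, 1.571, -2.759]
force: [0.0, -0.3, -0.0]
grip_width: 0.0189
```

>>> jog_arm(rows=[0,0,-0.001,0,0,0,0.8,0,0,0,0,0,0,0.8])

```text
time_s: 5.87
ee_pos: [0.5143, 0.1778, 0.0431]
eef_rot: [-2.488, 1.571, -2.923]
force: [-0.2, 0.4, 0.6]
grip_width: 0.0188
```

>>> jog_arm(rows=[0,0,-0.001,0,0,0,0.8,0,0,0,0,0,0,0.8])

```text
time_s: 6.03
ee_pos: [0.5143, 0.1778, 0.0421]
eef_rot: [-2.369, 1.571, -2.804]
force: [-0.3, 0.3, -0.9]
grip_width: 0.0186
```

>>> jog_arm(rows=[0,0,-0.001,0,0,0,0.8,0,0,0,0,0,0,0.8])

```text
time_s: 6.2
ee_pos: [0.5143, 0.1778, 0.0411]
eef_rot: [-2.384, 1.571, -2.819]
force: [0.2, 0.4, 0.7]
grip_width: 0.0187
```

>>> jog_arm(rows=[0,0,-0.001,0,0,0,0.8,0,0,0,0,0,0,0.8])

```text
time_s: 6.37
ee_pos: [0.5143, 0.1779, 0.0401]
eef_rot: [-2.587, 1.571, -3.021]
force: [-0.2, 0.5, 0.1]
grip_width: 0.0186
```

```bash
python3 - <<'E'
from fit import *
p,d=snap('side','s6')
W=world('side',d)
P=W[235:355,190:310].reshape(-1,3);m=(np.hypot(P[:,0]-.514,P[:,1]-.177)<.03)&(P[:,2]>.066)
print(np.sort(P[m][:,2])[:15].round(4))
a=cv2.resize(p[275:335,220:280],(600,600),interpolation=2)
cv2.imwrite('pics/c6.png',a[:,:,::-1])
E
```

```text
[0.0662 0.0663 0.0664 0.0665 0.0671 0.0672 0.0672 0.0675 0.0675 0.0681
 0.0682 0.0682 0.0682 0.0688 0.0688]
```

View pics/c6.png

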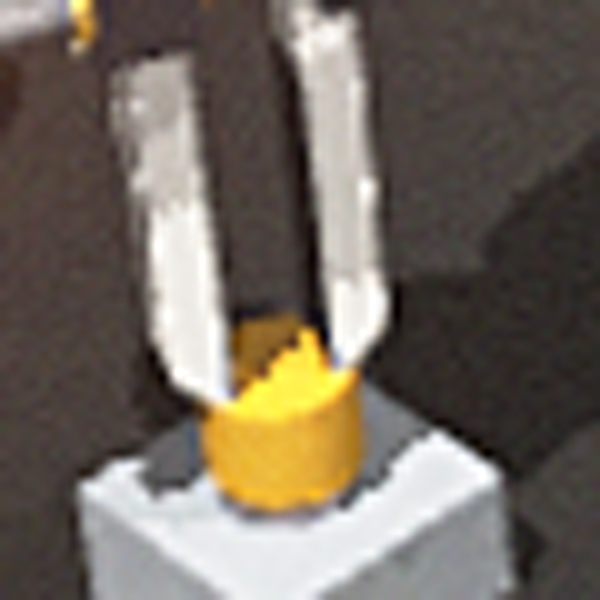

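The tips are just over the head's rim (crop (225,395) and (340,365)). Continuing down.

>>> jog_arm(rows=[0,0,-0.001,0,0,0,0.8,0,0,0,0,0,0,0.8])

```text
time_s: 6.58
ee_pos: [0.5148, 0.1779, 0.0398]
eef_rot: [0.652, 1.57, 0.217]
force: [-1.0, -0.7, 2.7]
grip_width: 0.0187
```

>>> jog_arm(rows=[0,0,-0.001,0,0,0,0.8,0,0,0,0,0,0,0.8])

```text
time_s: 6.75
ee_pos: [0.5154, 0.178, 0.0397]
eef_rot: [0.602, 1.568, 0.167]
force: [-1.9, -2.3, 14.0]
grip_width: 0.0186
```

>>> jog_arm(rows=[0,0,-0.001,0,0,0,0.8,0,0,0,0,0,0,0.8])

```text
time_s: 6.92
ee_pos: [0.516, 0.1781, 0.0396]
eef_rot: [0.611, 1.567, 0.176]
force: [-2.8, -2.7, 20.7]
grip_width: 0.0189
```

>>> jog_arm(rows=[0,0,-0.001,0,0,0,0.8,0,0,0,0,0,0,0.8])

```text
time_s: 7.08
ee_pos: [0.5166, 0.1782, 0.0395]
eef_rot: [0.611, 1.565, 0.177]
force: [-3.6, -2.9, 28.5]
grip_width: 0.0188
```

Contact came at reported z=0.040 against the real 0.064, so tip_z = ee_z + 0.024. Backing off, opening, then gripping with tips at about 0.043 (ee_z≈0.019).

>>> jog_arm(rows=[0,0,0.01,0,0,0,0.8,0,0,0.01,0,0,0,0.4,0,0,0.005,0,0,0,0.4,0,0,0,0,0,0,0.4,0,0,0,0,0,0,0.4,0,0,0,0,0,0,0.4])

```text
time_s: 7.58
ee_pos: [0.5141, 0.1778, 0.0608]
eef_rot: [-2.477, 1.57, -2.911]
force: [-0.3, -0.6, 0.5]
grip_width: 0.0491
```

>>> jog_arm(rows=[0,0,-0.015,0,0,0,0.4,0,0,-0.015,0,0,0,0.4,0,0,-0.006,0,0,0,0.4,0,0,-0.005,0,0,0,0.4,0,0,0,0,0,0,0.4,0,0,0,0,0,0,0.4], squeeze=20)

```text
time_s: 8.08
ee_pos: [0.5145, 0.1779, 0.0205]
eef_rot: [0.432, 1.571, -0.002]
force: [-0.1, -0.1, 0.1]
grip_width: 0.0564
```

```bash
python3 - <<'E'
from fit import *
p,d=snap('side','s7')
a=cv2.resize(p[275:335,220:280],(600,600),interpolation=2)
cv2.imwrite('pics/c7.png',a[:,:,::-1])
E
```

```text
(no output)
```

View pics/c7.png

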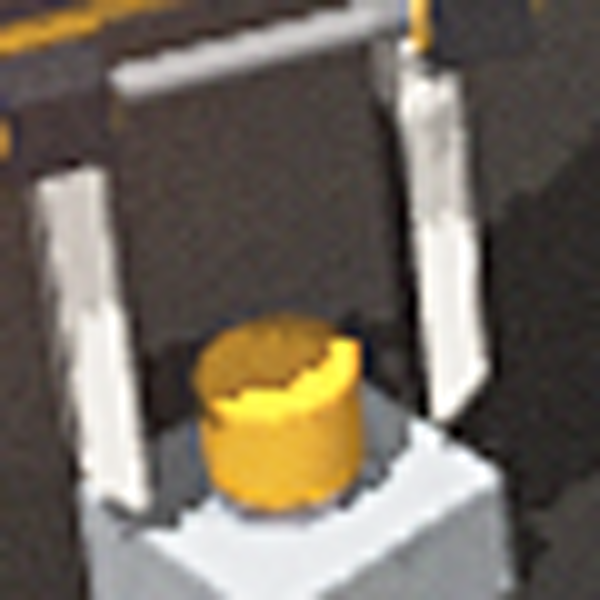

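The fingers straddle the head with the tips just above the block, at crop (145,505) and (440,420). Closing.

>>> jog_arm(rows=[0,0,0,0,0,0,0.7,0,0,0,0,0,0,0.8,0,0,0,0,0,0,0.9,0,0,0,0,0,0,0.9,0,0,0,0,0,0,0.9,0,0,0,0,0,0,0.9,0,0,0,0,0,0,0.9,0,0,0,0,0,0,0.9])

```text
time_s: 8.8
ee_pos: [0.5145, 0.1779, 0.0205]
eef_rot: [0.555, 1.571, 0.12]
force: [-1.1, -0.3, 2.8]
grip_width: 0.0312
```

>>> jog_arm(rows=[0,0,0.005,0,0,0,0.9,0,0,0.015,0,0,0,0.9,0,0,0.025,0,0,0,0.9,0,0,0.03,0,0,0,0.9,0,0,0.03,0,0,0,0.9,0,0,0.025,0,0,0,0.9,0,0,0,0,0,0,0.9])

```text
time_s: 9.38
ee_pos: [0.5161, 0.1784, 0.1555]
eef_rot: [0.71, 1.564, 0.275]
force: [0.9, 0.8, -0.9]
grip_width: 0.0315
```

```bash
python3 - <<'E'
from fit import *
p,d=snap('side','s8');print(ctrl.get_obs())
a=cv2.resize(p[220:340,190:310],(600,600),interpolation=2)
cv2.imwrite('pics/c8.png',a[:,:,::-1])
E
```

```text
{'time_s': 9.4333, 'qpos': array([ 2.65663478e-01,  3.11001861e-01,  1.57418624e+00,  4.26299402e-05,
        1.25227410e+00, -8.70263413e-01]), 'joint_vel': array([-0.00239057,  0.04916819,  0.05975663,  0.00084391, -0.03512164,
       -0.00040274]), 'tau': array([ 3.09037801e-02, -5.69800615e+01, -3.77282131e+01,  3.73701355e-02,
        7.14189894e-01,  2.01981493e-05]), 'ee_pos': array([0.51525244, 0.17814067, 0.15263824]), 'eef_rot': array([0.71034762, 1.56666567, 0.27546491]), 'force': array([-0.22435301,  0.72132124, -2.39269083]), 'moment': array([-0.0036088 , -0.14995516,  0.04289494]), 'grip_width': 0.03131972614961035}
```

View pics/c8.png

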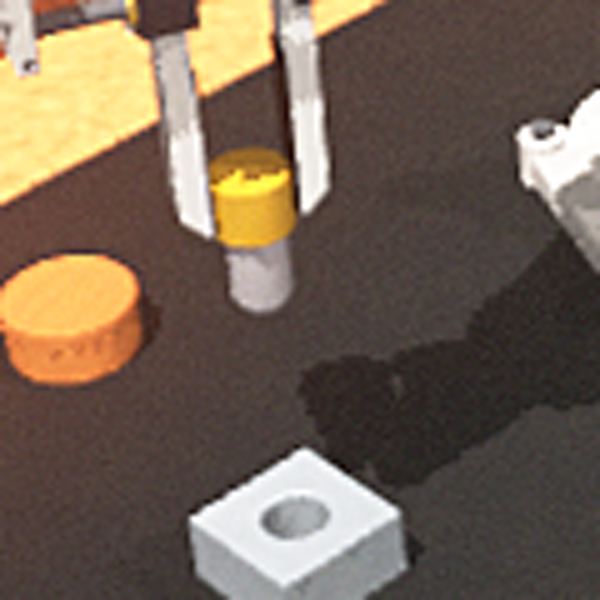

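The mandrel is out of the stand, upright and firmly held (width 31 mm). Carrying it over to above the bushing.

>>> jog_arm(rows=[0.002,-0.02,0.004,0,0,0,0.9,0.004,-0.034,0.004,0,0,0,0.9,0.005,-0.04,0.004,0,0,0,0.9,0.005,-0.04,0,0,0,0,0.9,0.005,-0.04,0,0,0,0,0.9,0.005,-0.04,0,0,0,0,0.9,0.005,-0.04,0,0,0,0,0.9,0.004,-0.03,0,0,0,0,0.9])

```text
time_s: 10.1
ee_pos: [0.5486, -0.1089, 0.1607]
eef_rot: [-2.863, 1.568, 2.984]
force: [0.5, -0.7, -1.9]
grip_width: 0.0316
```

>>> jog_arm(rows=[0.002,-0.018,0,0,0,0,0.9,0,0,0,0,0,0,0.9,0,0,0,0,0,0,0.9,0,0,0,0,0,0,0.9])

```text
time_s: 10.43
ee_pos: [0.5509, -0.1233, 0.1613]
eef_rot: [-3.105, 1.569, 2.743]
force: [0.6, -0.3, -2.6]
grip_width: 0.0314
```

```bash
python3 - <<'E'
from fit import *
p,d=snap('side','s9');q,e=snap('top','t9');o=ctrl.get_obs();print(o['ee_pos'],o['grip_width'])
a=cv2.resize(p[170:270,285:385],(400,400),interpolation=2);b=cv2.resize(q[190:290,290:390],(400,400),interpolation=2)
cv2.imwrite('pics/c9.png',np.hstack([a,b])[:,:,::-1])
E
```

```text
[ 0.55121933 -0.1229976   0.16189543] 0.03126426366326165
```

View pics/c9.png

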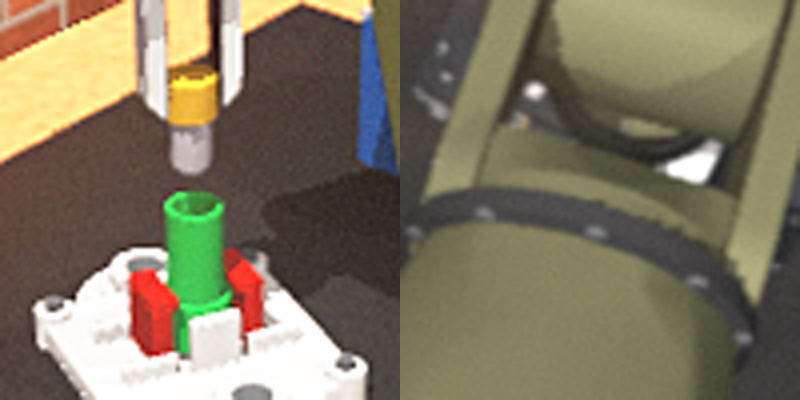

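```bash
cat > f2.py <<'E'
from fit import *
import sys
def fitm(mask,z0,z1,r,x0,win,S=8,n='side'):
    u0,v0,u1,v1=win
    M=cv2.resize(mask[v0:v1,u0:u1].astype(np.float32),None,fx=S,fy=S)>.5
    def f(x):
        h=(sil(n,x[0],x[1],z0,z1,r)-[u0,v0]+.5)*S-.5
        I=np.zeros(M.shape,np.uint8);cv2.fillPoly(I,[np.round(h*16).astype(np.int32)],1,shift=4);I=I>0
        return 1-(I&M).sum()/(I|M).sum()
    r=minimize(f,x0,method='Nelder-Mead',options=dict(initial_simplex=np.array(x0)+[[0,0],[.006,0],[0,.006]]))
    return r.x.round(4),round(r.fun,3)
E
python3 - <<'E'
from f2 import *
z=np.load('pics/s9.npz');p=z['p'];W=world('side',z['d']);hsv=cv2.cvtColor(p,cv2.COLOR_RGB2HSV).astype(int);H,S,V=[hsv[...,i] for i in range(3)]
b=(H>15)&(H<32)&(S>120);b[:, :322]=0;b[:,345:]=0
print(b[183:205,315:350].sum())
print('mandrel',fitm(b,.1814,.2054,.016,[.551,-.124],(315,183,350,205)))
P=W[183:205,320:346][b[183:205,320:346]];print(np.percentile(P,[5,50,95],axis=0).round(4))
# shank via depth: pixels grey
P=W[201:212,329:337];print(P[::3,::2].round(4).tolist())
g=(H>45)&(H<85)&(S>110)
for row in(225,230):
  print(W[row,np.where(g[row])[0]][::3].round(4).tolist())
def cyl(P,r):
    from scipy.optimize import least_squares
    return least_squares(lambda c:np.hypot(P[:,0]-c[0],P[:,1]-c[1])-r,P[:,:2].mean(0)+[.01,-.01],loss='soft_l1',f_scale=.001).x.round(4)
m=g.copy();m[:223]=0;m[237:]=0;P=W[m];P=P[(P[:,2]>.075)&(P[:,2]<.112)];print('bush depth',len(P),cyl(P,.017))
P=W[b];P=P[(P[:,2]>.183)&(P[:,2]<.203)];print('head depth',len(P),cyl(P,.016))
v,u=np.mgrid[:480,:640];m=(u>327)&(u<339)&(v>203)&(v<213);P=W[m];P=P[(P[:,2]>.15)&(P[:,2]<.178)&(np.hypot(P[:,0]-.551,P[:,1]+.124)<.02)];print('shank',len(P),cyl(P,.012))
E
```

```text
182
mandrel (array([ 0.5485, -0.123 ]), np.float64(0.198))
[[ 0.5341 -0.1412  0.1785]
 [ 0.5422 -0.1165  0.1974]
 [ 0.5662 -0.1074  0.2059]]
[[[0.5492, -0.1119, 0.1769], [0.5461, -0.115, 0.1766], [0.5444, -0.1198, 0.1752], [0.5391, -0.1205, 0.1767]], [[0.5486, -0.1109, 0.1699], [0.5425, -0.1108, 0.172], [0.5413, -0.1161, 0.1702], [0.5395, -0.1209, 0.1689]], [[0.5468, -0.1087, 0.1638], [0.5443, -0.1127, 0.163], [0.5411, -0.1158, 0.1628], [0.5422, -0.1239, 0.159]], [[0.55, -0.1121, 0.1536], [0.5442, -0.1124, 0.1555], [0.5391, -0.1134, 0.1568], [0.537, -0.1178, 0.1557]]]
[[0.5601, -0.1121, 0.1106], [0.5496, -0.1106, 0.1152], [0.5455, -0.1164, 0.1141], [0.5381, -0.1184, 0.116], [0.5379, -0.1286, 0.1114]]
[[0.5576, -0.1124, 0.0979], [0.5453, -0.109, 0.1042], [0.5413, -0.1149, 0.103], [0.5364, -0.1196, 0.1027], [0.5389, -0.1332, 0.0955]]
bush depth 149 [ 0.5528 -0.1274]
head depth 103 [ 0.5509 -0.1234]
shank 78 [ 0.5507 -0.1234]
```

By depth fits, the mandrel is about 2 mm short in x and 3 to 4 mm off in y relative to the bushing axis. Correcting, then lowering into the bore and watching the force.

>>> jog_arm(rows=[0.002,-0.0035,0,0,0,0,0.9,0,0,-0.015,0,0,0,0.9,0,0,-0.01,0,0,0,0.9,0,0,-0.005,0,0,0,0.9,0,0,-0.003,0,0,0,0.9,0,0,0,0,0,0,0.9])

```text
time_s: 11.03
ee_pos: [0.5532, -0.1274, 0.1287]
eef_rot: [-3.016, 1.57, 2.833]
force: [0.2, 0.5, -1.8]
grip_width: 0.0315
```

```bash
python3 - <<'E'
from fit import *
p,d=snap('side','s10');o=ctrl.get_obs();print(o['ee_pos'],o['force'])
a=cv2.resize(p[185:245,303:363],(600,600),interpolation=2)
cv2.imwrite('pics/c10.png',a[:,:,::-1])
E
```

```text
[ 0.55340497 -0.12754785  0.12933298] [ 0.41731305 -0.55132683 -1.37086563]
```

View pics/c10.png

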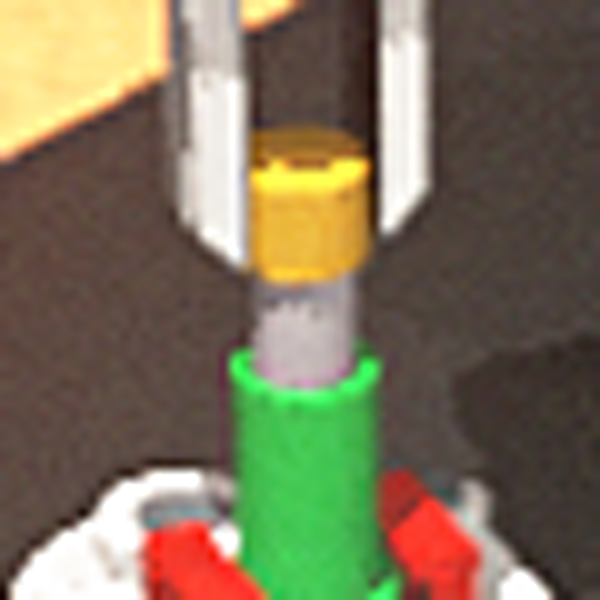

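The mandrel tip is inside the bore with no contact force. Going on down.

>>> jog_arm(rows=[0,0,-0.003,0,0,0,0.9,0,0,-0.003,0,0,0,0.9,0,0,0,0,0,0,0.9])

```text
time_s: 11.33
ee_pos: [0.5532, -0.1276, 0.1229]
eef_rot: [-2.987, 1.57, 2.861]
force: [-0.8, -0.2, -1.6]
grip_width: 0.0315
```

>>> jog_arm(rows=[0,0,-0.003,0,0,0,0.9,0,0,-0.003,0,0,0,0.9,0,0,0,0,0,0,0.9])

```text
time_s: 11.58
ee_pos: [0.5531, -0.1276, 0.1166]
eef_rot: [-2.997, 1.57, 2.851]
force: [-0.7, 0.3, -2.9]
grip_width: 0.0318
```

>>> jog_arm(rows=[0,0,-0.003,0,0,0,0.9,0,0,-0.003,0,0,0,0.9,0,0,0,0,0,0,0.9])

```text
time_s: 11.83
ee_pos: [0.5531, -0.1276, 0.1106]
eef_rot: [-2.986, 1.57, 2.863]
force: [0.3, 0.6, -0.8]
grip_width: 0.0316
```

>>> jog_arm(rows=[0,0,-0.003,0,0,0,0.9,0,0,-0.003,0,0,0,0.9,0,0,0,0,0,0,0.9])

```text
time_s: 12.08
ee_pos: [0.5531, -0.1275, 0.1046]
eef_rot: [-2.99, 1.57, 2.859]
force: [-0.7, -0.1, -1.7]
grip_width: 0.0318
```

>>> jog_arm(rows=[0,0,-0.002,0,0,0,0.9,0,0,-0.002,0,0,0,0.9,0,0,0,0,0,0,0.9])

```text
time_s: 12.33
ee_pos: [0.5532, -0.1276, 0.1009]
eef_rot: [-2.93, 1.57, 2.918]
force: [0.1, 0.0, -2.1]
grip_width: 0.0314
```

>>> jog_arm(rows=[0,0,-0.001,0,0,0,0.9,0,0,0,0,0,0,0.9])

```text
time_s: 12.5
ee_pos: [0.5533, -0.1276, 0.1002]
eef_rot: [-2.995, 1.571, 2.853]
force: [0.6, 0.0, -1.8]
grip_width: 0.0316
```

```bash
python3 - <<'E'
from fit import *
p,d=snap('side','s11');o=ctrl.get_obs();print(o['ee_pos'],o['force'])
a=cv2.resize(p[185:245,303:363],(600,600),interpolation=2)
cv2.imwrite('pics/c11.png',a[:,:,::-1])
E
```

```text
[ 0.55336874 -0.12765587  0.10026232] [ 0.73635482  0.98218551 -2.00442751]
```

View pics/c11.png

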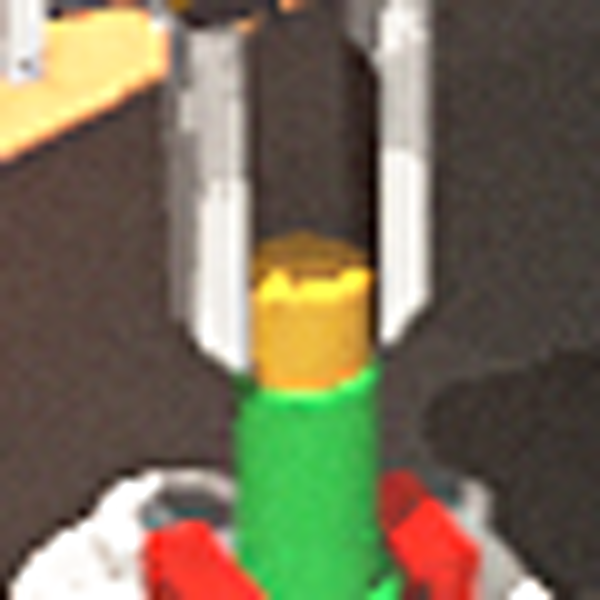

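The head is essentially on the rim. Touching down and then opening.

>>> jog_arm(rows=[0,0,-0.001,0,0,0,0.9,0,0,-0.0005,0,0,0,0.9,0,0,0,0,0,0,0.9])

```text
time_s: 12.8
ee_pos: [0.5539, -0.1277, 0.0995]
eef_rot: [0.321, 1.569, -0.114]
force: [-0.2, 1.3, 3.4]
grip_width: 0.0314
```

>>> jog_arm(rows=[0,0,0,0,0,0,0.45,0,0,0,0,0,0,0.45,0,0,0,0,0,0,0.45,0,0,0,0,0,0,0.45,0,0,0,0,0,0,0.45])

```text
time_s: 13.22
ee_pos: [0.5533, -0.1276, 0.0987]
eef_rot: [-2.826, 1.571, 3.022]
force: [-0.4, 0.1, 0.3]
grip_width: 0.0519
```

```bash
python3 - <<'E'
from fit import *
p,d=snap('side','s12');o=ctrl.get_obs();print(o['ee_pos'],o['force'],o['grip_width'])
a=cv2.resize(p[185:275,288:378],(600,600),interpolation=2)
cv2.imwrite('pics/c12.png',a[:,:,::-1])
E
```

```text
[ 0.55332379 -0.12765964  0.09872538] [-0.04378143 -0.10870518  1.19134321] 0.05184172020767143
```

View pics/c12.png

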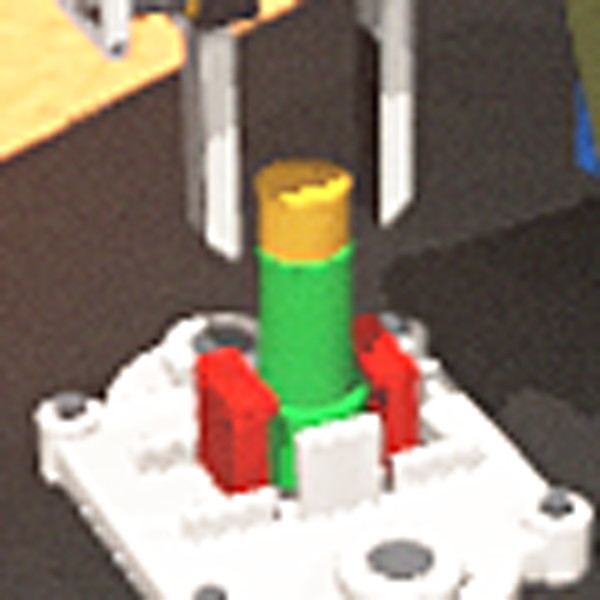

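The mandrel is home: contact came exactly at the predicted height, and the head sits on the rim. Lowering to grip the neck with the tips at about 0.086 m, well above the 0.070 lips.

>>> jog_arm(rows=[0,0,-0.01,0,0,0,0.45,0,0,-0.012,0,0,0,0.45,0,0,-0.01,0,0,0,0.45,0,0,-0.004,0,0,0,0.45,0,0,0,0,0,0,0.45], squeeze=35)

```text
time_s: 13.68
ee_pos: [0.5526, -0.1274, 0.061]
eef_rot: [-2.998, 1.568, 2.85]
force: [0.0, 0.2, 0.6]
grip_width: 0.0515
```

>>> jog_arm(rows=[0,0,0,0,0,0,0.6,0,0,0,0,0,0,0.7,0,0,0,0,0,0,0.8,0,0,0,0,0,0,0.9,0,0,0,0,0,0,0.9,0,0,0,0,0,0,0.9,0,0,0,0,0,0,0.9,0,0,0,0,0,0,0.9])

```text
time_s: 14.35
ee_pos: [0.5536, -0.1278, 0.0632]
eef_rot: [0.09, 1.57, -0.345]
force: [-0.2, 0.5, 6.1]
grip_width: 0.0327
```

```bash
python3 - <<'E'
from fit import *
p,d=snap('side','s13');o=ctrl.get_obs();print(o['ee_pos'],o['force'],o['grip_width'])
a=cv2.resize(p[185:275,288:378],(600,600),interpolation=2)
cv2.imwrite('pics/c13.png',a[:,:,::-1])
E
```

```text
[ 0.55363583 -0.12775718  0.06320199] [-0.10559278 -0.85973091  6.24306316] 0.032850878328627674
```

View pics/c13.png

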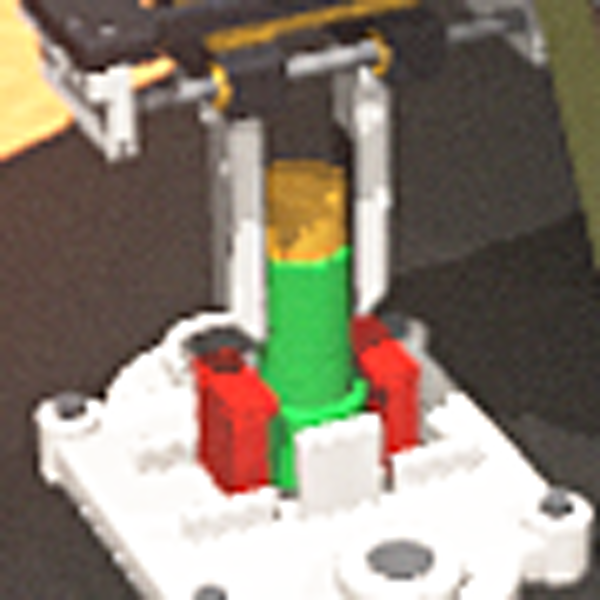

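Neck gripped (33 mm). Now leaning towards the cover's +y in 4° steps about the foot's edge, checking forces.

>>> jog_arm(rows=[0.0006,0.0012,0.0003,-1.81,0.84,0,0.9,0.0006,0.0012,0.0002,-1.81,0.84,0,0.9,0,0,0,0,0,0,0.9])

```text
time_s: 14.65
ee_pos: [0.5547, -0.1255, 0.0635]
eef_rot: [-1.563, 1.498, -1.997]
force: [-1.8, -7.8, 4.7]
grip_width: 0.0326
```

>>> jog_arm(rows=[0.0006,0.0012,0.0002,-1.81,0.84,0,0.9,0.0006,0.0012,0.0001,-1.81,0.84,0,0.9,0,0,0,0,0,0,0.9])

```text
time_s: 14.9
ee_pos: [0.5557, -0.1231, 0.0635]
eef_rot: [-1.571, 1.429, -2.005]
force: [-2.4, -8.5, 3.8]
grip_width: 0.0326
```

```bash
cat > st.py <<'E'
from fit import *
import sys
from scipy.spatial.transform import Rotation as R
f=sys.argv[1]
p,d=snap('side',f);o=ctrl.get_obs();print(o['time_s'],o['ee_pos'].round(4),o['force'].round(1),o['moment'].round(2),o['grip_width'].round(4))
M=R.from_euler('xyz',o['eef_rot']).as_matrix();a=-M[:,0]
print('tool up axis along cover x,y (deg):',np.degrees([a@[.907,-.42,0],a@[.42,.907,0]]).round(2))
a=cv2.resize(p[185:275,288:378],(600,600),interpolation=2)
cv2.imwrite(f'pics/c{f}.png',a[:,:,::-1])
E
python3 st.py 14
```

```text
Traceback (most recent call last):
  File "st.py", line 5, in <module>
    p,d=snap('side',f);o=ctrl.get_obs();print(o['time_s'],o['ee_pos'].round(4),o['force'].round(1),o['moment'].round(2),o['grip_width'].round(4))
                                                                                                                        ^^^^^^^^^^^^^^^^^^^^^
AttributeError: 'float' object has no attribute 'round'
```

```bash
sed -i "s/o\['grip_width'\].round(4)/round(o['grip_width'],4)/" st.py; python3 st.py 14
```

```text
15.0 [ 0.5556 -0.1234  0.0636] [-1.9 -6.   3.3] [-1.25  0.27  0.04] 0.0326
tool up axis along cover x,y (deg): [0.01 7.98]
```

View pics/c14.png

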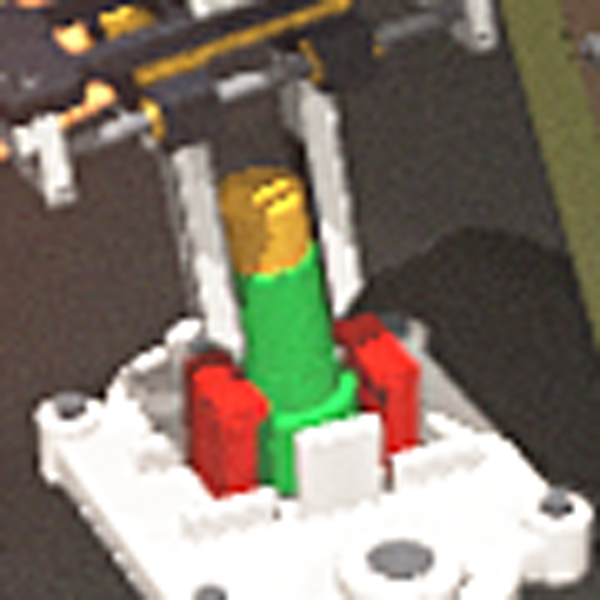

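The bushing has leaned with the tool at 8° and the left shoe has moved outwards, with modest forces. Continuing to about 13°.

>>> jog_arm(rows=[0.0006,0.0012,0.0001,-1.81,0.84,0,0.9,0.0006,0.0012,0,-1.81,0.84,0,0.9,0.0003,0.0006,0,-0.9,0.42,0,0.9,0,0,0,0,0,0,0.9,0,0,0,0,0,0,0.9])

```text
time_s: 15.42
ee_pos: [0.557, -0.1203, 0.0635]
eef_rot: [-1.573, 1.344, -2.008]
force: [-0.9, -4.9, 2.9]
grip_width: 0.0325
```

```bash
python3 st.py 15
```

```text
15.4667 [ 0.557  -0.1204  0.0636] [-1.  -4.7  2.4] [-1.12  0.15  0.03] 0.0327
tool up axis along cover x,y (deg): [ 0.04 12.86]
```

View pics/c15.png

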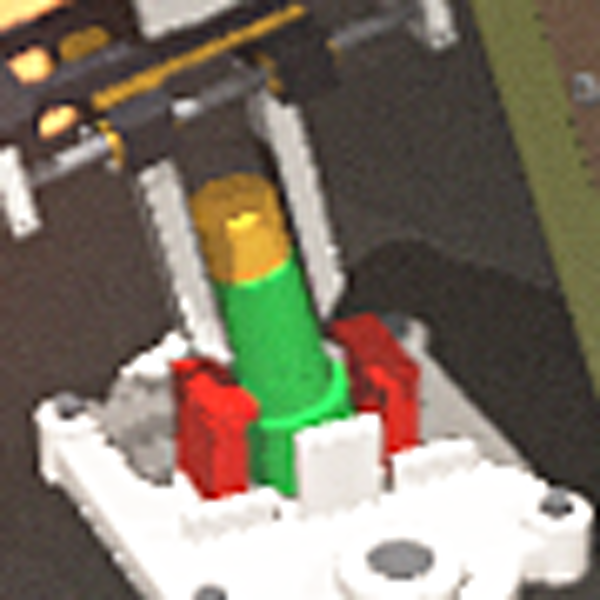

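The left shoe's edge went from crop x≈197 to 175, about 6 mm outwards. Now back to upright and over to the other side.

>>> jog_arm(rows=[-0.0003,-0.0006,0,0.9,-0.42,0,0.9,-0.0006,-0.0012,0,1.81,-0.84,0,0.9,-0.0006,-0.0012,-0.0001,1.81,-0.84,0,0.9,-0.0006,-0.0012,-0.0001,1.81,-0.84,0,0.9,-0.0006,-0.0012,-0.0002,1.81,-0.84,0,0.9,-0.0006,-0.0012,-0.0002,1.81,-0.84,0,0.9,-0.0006,-0.0012,-0.0003,1.81,-0.84,0,0.9,0,0,0,0,0,0,0.9])

```text
time_s: 16.13
ee_pos: [0.5534, -0.1281, 0.0632]
eef_rot: [1.425, 1.566, 0.988]
force: [-2.1, 1.0, 4.1]
grip_width: 0.0327
```

>>> jog_arm(rows=[-0.0006,-0.0012,0.0003,1.81,-0.84,0,0.9,-0.0006,-0.0012,0.0002,1.81,-0.84,0,0.9,-0.0006,-0.0012,0.0002,1.81,-0.84,0,0.9,-0.0006,-0.0012,0.0001,1.81,-0.84,0,0.9,0,0,0,0,0,0,0.9])

```text
time_s: 16.55
ee_pos: [0.5513, -0.1322, 0.0638]
eef_rot: [1.566, 1.426, 1.129]
force: [4.2, 6.8, 1.1]
grip_width: 0.0327
```

>>> jog_arm(rows=[-0.0006,-0.0012,0.0001,1.81,-0.84,0,0.9,-0.0006,-0.0012,0,1.81,-0.84,0,0.9,-0.0003,-0.0006,0,0.9,-0.42,0,0.9,0,0,0,0,0,0,0.9,0,0,0,0,0,0,0.9])

```text
time_s: 16.97
ee_pos: [0.5499, -0.1349, 0.0639]
eef_rot: [1.568, 1.342, 1.133]
force: [2.3, 4.7, 1.3]
grip_width: 0.0328
```

```bash
python3 st.py 16
```

```text
17.0167 [ 0.5499 -0.1349  0.0638] [1.8 3.8 1.5] [ 0.77 -0.65  0.  ] 0.0326
tool up axis along cover x,y (deg): [ -0.06 -12.99]
```

View pics/c16.png

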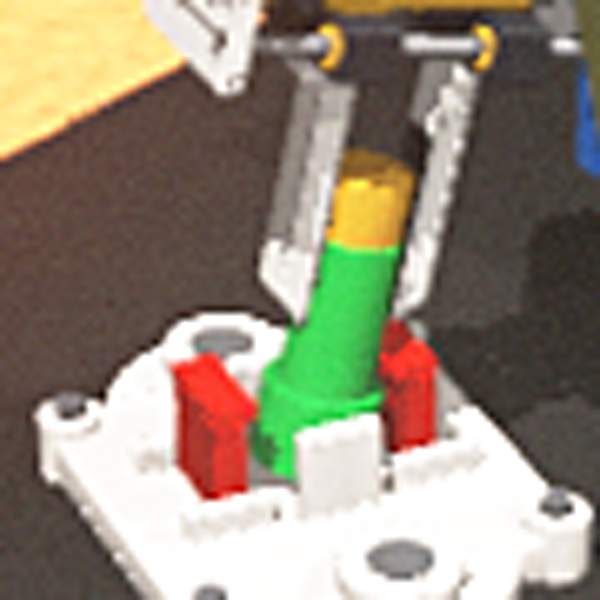

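Both shoes are back: left about 6.9 mm, right about 5.9 mm (right edge 418→437 at roughly 3.2 crop px/mm). Returning upright and lifting 66 mm.

>>> jog_arm(rows=[0.0003,0.0006,0,-0.9,0.42,0,0.9,0.0006,0.0012,0,-1.81,0.84,0,0.9,0.0006,0.0012,-0.0001,-1.81,0.84,0,0.9,0.0006,0.0012,-0.0001,-1.81,0.84,0,0.9,0.0006,0.0012,-0.0002,-1.81,0.84,0,0.9,0.0006,0.0012,-0.0002,-1.81,0.84,0,0.9,0.0006,0.0012,-0.0003,-1.81,0.84,0,0.9,0,0,0,0,0,0,0.9])

```text
time_s: 17.68
ee_pos: [0.5538, -0.1272, 0.0632]
eef_rot: [-1.14, 1.568, -1.573]
force: [-1.6, -3.1, 5.3]
grip_width: 0.033
```

```bash
python3 st.py 17
```

```text
17.7333 [ 0.5538 -0.1274  0.0632] [-1.8 -1.3  6.1] [-0.2   0.21  0.04] 0.0329
tool up axis along cover x,y (deg): [-0.07  0.06]
```

View pics/c17.png

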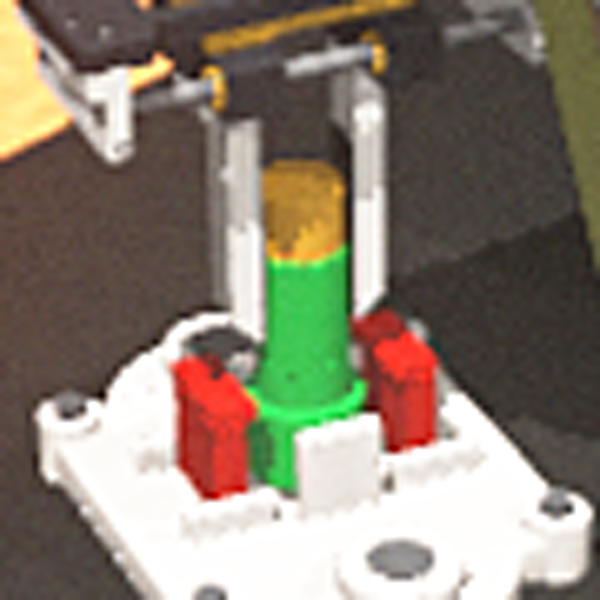

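The bushing is upright, and both shoes stand clear of it (edges at 175 and 437). Lifting gently.

>>> jog_arm(rows=[0,0,0.003,0,0,0,0.9,0,0,0.003,0,0,0,0.9,0,0,0.003,0,0,0,0.9,0,0,0,0,0,0,0.9])

```text
time_s: 18.07
ee_pos: [0.5535, -0.1278, 0.0723]
eef_rot: [0.377, 1.57, -0.058]
force: [0.7, 0.2, -3.0]
grip_width: 0.0329
```

>>> jog_arm(rows=[0,0,0.005,0,0,0,0.9,0,0,0.01,0,0,0,0.9,0,0,0.012,0,0,0,0.9,0,0,0.012,0,0,0,0.9,0,0,0.01,0,0,0,0.9,0,0,0.006,0,0,0,0.9,0,0,0.002,0,0,0,0.9,0,0,0,0,0,0,0.9])

```text
time_s: 18.73
ee_pos: [0.5535, -0.1277, 0.1294]
eef_rot: [0.154, 1.57, -0.281]
force: [-0.1, 0.2, -3.6]
grip_width: 0.0327
```

>>> jog_arm(rows=[0,0,0,0,0,0,0.9,0,0,0,0,0,0,0.9,0,0,0,0,0,0,0.9,0,0,0,0,0,0,0.9,0,0,0,0,0,0,0.9,0,0,0,0,0,0,0.9])

```text
time_s: 19.23
ee_pos: [0.5533, -0.1276, 0.1287]
eef_rot: [-2.982, 1.571, 2.866]
force: [-0.5, 0.3, -3.6]
grip_width: 0.033
```

```bash
sed -i 's/185:275,288:378/160:280,280:400/' st.py; python3 st.py 18; python3 - <<'E'
from h import *
z=np.load('pics/18.npz');W=world('side',z['d']);hsv=cv2.cvtColor(z['p'],cv2.COLOR_RGB2HSV).astype(int)
m=(hsv[...,0]>45)&(hsv[...,0]<85)&(hsv[...,1]>110);m[:150]=0;m[290:]=0
P=W[m];P=P[np.hypot(P[:,0]-.553,P[:,1]+.127)<.03];print(len(P),np.percentile(P[:,2],[1,50,99]).round(4))
cv2.imwrite('pics/f18.png',z['p'][:,:,::-1])
E
```

```text
19.2833 [ 0.5534 -0.1276  0.1287] [-0.1  0.8 -3.3] [-0.02 -0.17 -0.01] 0.0328
tool up axis along cover x,y (deg): [ 0.01 -0.  ]
555 [0.0951 0.1296 0.1831]
```

View pics/c18.png

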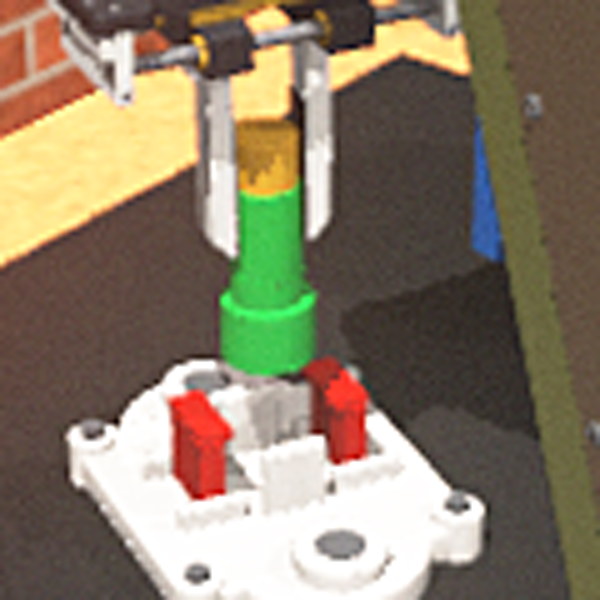

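View pics/f18.png

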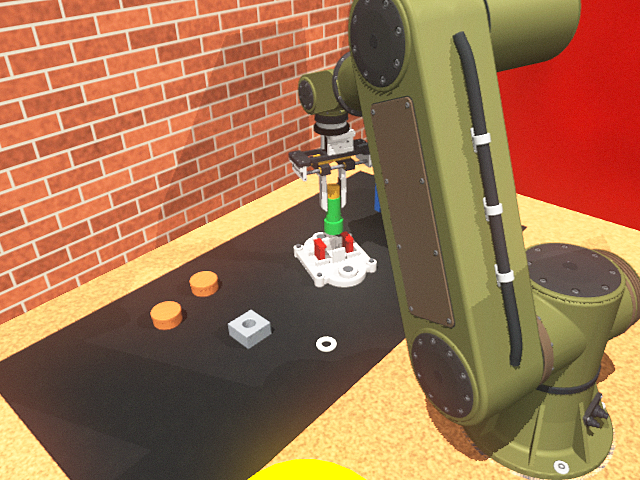

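The bushing is held upright over its seat with the mandrel home. Its lower body edge reads z≈0.095, so the foot is at about 0.090, 2 cm over the shoes. The tins, the washer and the stand are where they were. Handing in.

```bash
python3 -c "
from station import ctrl
print(ctrl.hand_in())"
```

```text
the job is handed in; nothing more can be done
None
```

The job is done and was handed in at 19.3 s; `ctrl.hand_in()` gives no verdict. I slid the mandrel out of its stand and home into the bushing, then gripped the bushing by its neck. I leaned it about 13° towards the cover's +y and then 13° towards -y, stood it upright and lifted it straight out.

**Last checks**
- **Bushing:** held at 32.8 mm jaw opening with 35 N set, tool tilt about 0°. The foot is at about z = 0.090 m, 2 cm above the shoe tops, and about 0.086 m in the cover's frame. The only load is the 3.3 N weight of bushing and mandrel, with no sign of cover contact.
- **Mandrel:** the head sits on the rim in the last picture. When I set it down, contact came at the height I had predicted.
- **Shoes:** left pushed back about 6.9 mm and right about 5.9 mm, estimated from picture edges to perhaps 0.6 mm.
- **Tins and washer:** at the same pixels as at the start.

**What disagreed**
- **Fingertip height:** the fingertips are about 24 mm above the reported TCP, not at it. I found this by camera and by touching the mandrel head with 28 N, then corrected every height for it.
- **Bushing position:** my estimates differed by 2–4 mm, and I used the side camera's depth difference between mandrel and bushing.
- **Top camera:** the arm blocked the top camera's view at the bushing, so only the side camera checked the insertion and everything after it.

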